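# Clear the ultrasonic cleaner's lid and hold it open at 60 degrees

### The arm

A 6-joint arm with a two-finger parallel gripper is mounted at the origin on the work surface. World frame = base frame: x ahead of the robot, y to its left, z up, the work surface at z = 0. Lengths are in mm, angles in rad, forces in N, time in s.
With the tool pointing down it reaches from about 275 to 1000 mm from the base axis. Payload 8.4 kg.
Tool frame: the origin (TCP) lies midway between the tips of the shut fingers; the grasp point (between the pads) lies 19 mm behind it; z points along the fingers, y is the direction in which the jaws open and shut (so a half turn about z gives the same grasp; the last joint's range is limited). The gripper opens to 85 mm and grips with 20 to 120 N. Pads are 22 mm wide; open, the fingers measure 114 mm over their backs; the gripper's body (76 mm by 85 mm) begins 54 mm behind the grasp point. The pads swing forward as they close: fully open they stand 13 mm farther back than shut.
Start: joints at [-1.16, 0.353, 1.633, -0, 1.155, -0.002], TCP at [250.734, -572.503, 192.981] pointing down, gripper open.
Joint ranges: [-2.63, 2.63], [-0.92, 2.1], [0.06, 2.66], [-1.3, 4.44], [0, 2.69], [-3.02, 3.02]. Speed limits (rad/s): [2.22, 2.22, 2.79, 3.14, 3.14, 3.14].

### API

Orientations are given as a unit quaternion [x, y, z, w].
In Python, from cell import robot, viewer, finish_job, finder gives the robot as it stands. The module is installed in compiled form; this text tells all that it offers.
- The arm moves only by the tool arm_command, never from a script. Its arguments are lists of equal length, an entry for each row: "translation": the shift along the tool's x, y, z in m, a list of three; "delta_rot": the turn, a rotation vector about the tool's x, y, z in degrees, a list of three. In form: {"translation": [[dx, dy, dz], ...], "delta_rot": [[wx, wy, wz], ...]}. A call has 1 to 8 rows; each row is the pose to reach, as a shift and turn from the pose measured when the call began, along the tool's axes at that moment; what a row does not reach only later rows make up. A row lasts 1/8 s, in which the tool goes at most 62.5 mm and 10.7 degrees, less where a joint would pass 70% of its speed; a pose out of reach is approached as far as the arm can. A call with a gripper value outside its range is refused whole. "grip" is the opening in per cent of the stroke, from 0 (shut) to 100 (fully open), set as the call begins (left out, the last holds). The fingers move at their own pace and stop on an object; "force" is the grip in N (left out, the last holds). Time passes only in rows, so rows that repeat a pose let the fingers close. It gives the time, the measured TCP pose, the force and the opening at its end, in the units of the state.
- robot.get_obs(): the state, without advancing time (a new reading comes with each control period).
- viewer.read_camera(name): name is "side" or "top" or "wrist"; returns a dict with "img" (400x640x3 uint8, blue, green, red), "depth" (400x640 float32, mm along the optical axis (not along the pixel's ray), 0 where there is no reading), "fx", "fy", "cx", "cy" (pixels), "eye" and "rotation" of the camera in the world; the wrist camera has in their place "hand_eye" (4x4, takes a point from camera to tool coordinates, whose origin is the TCP and whose axes are the flange's). Camera axes: x right, y up, looking along -z (the intrinsics and any distortion apply to the point x, -y, -z); pixel columns grow to the right and rows downward; lengths in mm; the calibration is good to about 2 mm. A picture is of the moment at which its call begins: read the wrist's pose just before it.
- finish_job(): hands the job in, once; it reports no verdict.
Trained networks look in the newest picture that a camera, given by its name, has taken for a name from the list of things; names that differ only in an ending like _2 or _b are one class to them, and where a whole thing is asked for, a point or a joint stands for the part that bears it (a point fixed in the world has none). Each returns a list of dicts, best first, with "confidence" (0 to 1); they miss things now and then, are a little off and sometimes report something else, mostly with a low value. They report only what shows in the picture. A call takes as long as a camera call. They do not tell look-alikes from the thing itself.
- finder.find_in(target, camera): "extent" ([left, top, right, bottom] in pixels, round what is visible of it).
- finder.tip_of(target, camera): "at" ([column, row] in pixels: a listed point, or the origin of a listed thing).
The state is a dict: "time": time; "q": joint angles; "joint_velocities": joint speeds; "joint_efforts": joint torques, N m; "ee_pos": TCP position; "orientation": TCP orientation; "contact_force": force on the tool from outside, world axes, zero at the start; "torque": the same for the moment, N m; "opening": finger opening in mm.
Only numpy, scipy, OpenCV 4.12 (cv2) and the standard library are available. Lean on these libraries where they do the work, as an engineer would, in place of code of your own. Each camera call takes 0.05 s, during which the arm holds its last target.

### The job

I want to lift the basket out of the ultrasonic cleaner with both hands, so take the putty knife off its lid and set it down flat on the thin black mat (don't drop it). Then, without letting it fall back, raise the hinged lid with its bow handle and hold it open at 60 degrees from closed. It does not stay up by itself: finish while your fingers are still holding it there, with the knife left on the mat and everything else left where it stands.

Things in the scene. Friction and masses are not known exactly. Their poses are not given: they have to be found in the camera images.
- lid_hinge (a point): Ultrasonic cleaner, fixed steel box 280 mm wide, 156 mm high, with a sloped blue control panel in front (reaching 220 mm ahead of the hinge). Point: middle of the lid's hinge axis, at the back top edge, 152 mm above the bench; fixed to the cleaner, does not turn with the lid. Axes: x level from front panel to back, y along the hinge axis, z up.
- lid (a joint): Lid angle in rad: 0 shut, growing as its front edge rises towards the back; 60 degrees is 1.047; a stop at 1.4. Steel lid 286 mm wide, 186 mm from hinge to front edge, top face 4 mm above the hinge axis when shut, 0.35 to 0.7 kg. It hinges freely and falls shut from any angle.
- lid_handle (a point): Middle of the lid's bow handle: straight round bar, 12 mm diameter, black sleeve 96 mm long, parallel to the hinge, on two posts 116 mm apart. Turns with the lid. In the lid's frame (origin on the hinge axis, axes as the hinge point's when shut) it lies at x -152, z +39 mm; 29 mm is free between bar and lid; 34 mm from the front edge.
- knife_grip (a point): Putty knife, wooden handle and steel blade, 200 mm long, about 0.12 kg, lying flat across the lid behind the bow handle. Point: middle of its grip, 11 mm above what it lies on, near its centre of mass; x along the knife to the blade, z up. Handle 105 x 26 x 22 mm high, from 67 mm behind this point to 37 ahead; blade 54 mm wide, 2 thick, half-way up, ends 132 mm ahead.
- mat: Thin black silicone work mat, 260 x 190 x 4 mm, lying on the bench on one side of the cleaner (left or right); origin under its centre, on the bench; x along its 260 mm side, z up.
- scale: Flat digital scale, 210 x 160 x 23 mm, on the other side of the cleaner, with a mixing cup on it; origin under its centre. A bystander.
- cup_a_mid (a point): Clear plastic mixing cup, 95 mm across the rim and 115 mm high, standing on the scale; point on its axis, half-way up. A bystander.
- cup_b_mid (a point): A second such cup, standing on the bench behind the cleaner; point on its axis, half-way up. A bystander.
- can_a_mid (a point): White canister with a carrying handle and a white cap, 125 x 75 mm, 180 mm high; point on its middle line, 64 mm up. A bystander.
- can_b_mid (a point): The same canister with a red cap. A bystander.
- tape_mid (a point): Roll of paper tape lying flat, 72 mm across, 24 mm high, beside a front corner of the cleaner; point at its centre. A bystander.
- vial_mid (a point): Small bottle, 28 mm across and 62 mm high, standing in a corner of the mat (about 100 mm along the mat's x and 65 mm to one side of its centre); point half-way up. A bystander.
- jar_mid (a point): Small white pigment jar with a dark lid, 44 mm across, 50 mm high, beside the other front corner of the cleaner; point half-way up. A bystander.
Not all that is in view belongs to the job. What is shaped like the part that bears knife_grip but orange or turquoise is not meant.

How it is judged:
By the outcome, as a careful person would: the job done as asked, in the order asked, and still so for the second after the job is handed in, while the arm keeps its last pose, push and grip.
It also fails if it takes over 51 s, if anything falls off the work surface, if the arm or the gripper's body presses on something with over 40 N, if the wrist force passes 120 N, or if a joint passes its speed limit or range.

## Working session

There is one attempt and no reset: what is moved stays moved. The work goes in short steps, Python scripts to look and compute and a tool call to move; the robot and the scene stay as the last step left them, time stands still between calls to the robot, and variables do not carry over. Pictures are saved under pics/ and viewed, and the job is handed in when it is done.

Besides the shell and the picture viewer there is one more tool, called after "Emit:" as a command line: name --argument value ..., lists and objects as JSON in quotes. arm_command: Moves the arm, as the interface text tells. Its arguments: {"type":"object","properties":{"translation":{"type":"array","items":{"type":"array","items":{"type":"number"}}},"delta_rot":{"type":"array","items":{"type":"array","items":{"type":"number"}}},"grip":{"type":"number"},"force":{"type":"number"}},"required":["translation","delta_rot"]}

```bash
mkdir -p pics
python3 - <<'E'
from cell import robot, viewer, finder
import cv2
o=robot.get_obs(); print(o)
for n in ["top","side"]:
    d=viewer.read_camera(n); cv2.imwrite(f"pics/{n}0.png",d["img"]); print(n,d["fx"],d["cx"],d["cy"],d["eye"],d["rotation"],[k for k in d])
    for t in ["lid_hinge","lid_handle","knife_grip","mat","scale","cup_a_mid","can_a_mid","tape_mid","vial_mid","jar_mid"]:
        print(n,t,[(r["at"],round(r["confidence"],2)) for r in finder.tip_of(t,n)][:4])
E
```

```text
{'time': 0.0, 'q': array([-1.16039262e+00,  3.53646973e-01,  1.63411766e+00, -1.45336954e-05,
        1.15522642e+00, -2.42522676e-03]), 'joint_velocities': array([-1.87464857e-04, -1.54783891e-03, -2.11459422e-04, -7.48210983e-04,
       -4.91828986e-04, -1.22077431e-05]), 'joint_efforts': array([ 1.26972409e-03, -6.05249476e+01, -3.42062151e+01,  1.07254036e-04,
        9.26909270e-03,  4.35313439e-05]), 'ee_pos': array([ 250.52127247, -572.01681058,  192.26951432]), 'orientation': array([ 9.78771224e-01,  2.04954633e-01, -1.48150203e-04, -6.83354426e-04]), 'contact_force': array([ 0.90348738, -0.24747569,  0.23937495]), 'torque': array([-0.01682709,  0.04789063,  0.00135968]), 'opening': 85.41469929625211}
top 515.2569721925086 313.81048228683295 205.1543778454125 [ 406.84608601   17.68391593 1580.0876554 ] [-0.01469878  0.01018901  0.71536266 -0.69852445] ['img', 'depth', 'fx', 'fy', 'cx', 'cy', 'eye', 'rotation']
top lid_hinge [([318.1, 152.3], 0.89)]
top lid_handle [([313.8, 204.6], 0.8)]
top knife_grip [([202.3, 280.9], 0.88), ([422.1, 285.4], 0.61), ([324.9, 178.5], 0.59)]
to
[... 253 characters left out ...]
id []
side 479.4842318838088 309.98202463227716 197.58595281964637 [ 258.49461684 1021.710687    703.12559389] [-0.05589579  0.50390934  0.85806304 -0.0817243 ] ['img', 'depth', 'fx', 'fy', 'cx', 'cy', 'eye', 'rotation']
side lid_hinge [([253.2, 182.5], 0.85), ([316.3, 151.8], 0.67)]
side lid_handle [([311.8, 182.5], 0.73)]
side knife_grip [([396.9, 358.1], 0.94), ([413.5, 192.0], 0.9), ([287.2, 178.7], 0.88)]
side mat [([256.8, 347.5], 0.68)]
side scale [([330.4, 173.0], 0.8), ([287.2, 179.1], 0.46)]
side cup_a_mid [([316.3, 151.5], 0.87)]
side can_a_mid [([169.0, 271.8], 0.78)]
side tape_mid [([361.5, 293.9], 0.61)]
side vial_mid [([192.6, 348.2], 0.7)]
side jar_mid [([379.0, 195.0], 0.7)]
```

View pics/top0.png

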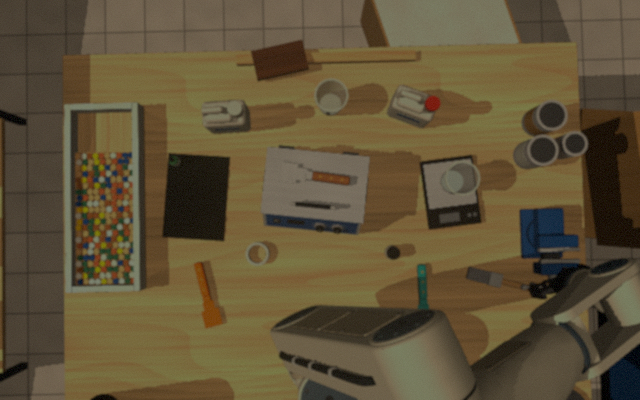

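View pics/side0.png

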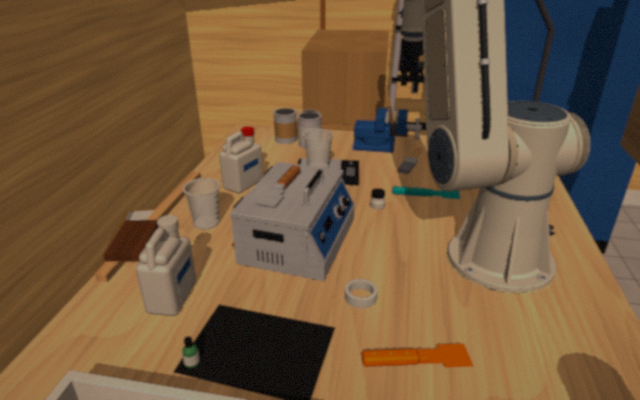

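```bash
cat > h.py <<'E'
import numpy as np, cv2
from scipy.spatial.transform import Rotation as R
from cell import robot, viewer, finder
def ray(d,u,v):
    r=d["rotation"]; r=np.array(r); M=R.from_quat(r).as_matrix() if r.size==4 else r
    c=np.array([(u-d["cx"])/d["fx"],-(v-d["cy"])/d["fy"],-1.0]); return np.array(d["eye"]),M@c
def atz(d,u,v,z):
    e,r=ray(d,u,v); return e+r*(z-e[2])/r[2]
def atd(d,u,v,k=1):
    u0,v0=int(round(u)),int(round(v)); p=d["depth"][v0-k:v0+k+1,u0-k:u0+k+1]; p=p[p>0]
    e,r=ray(d,u,v); return e+r*np.median(p)
def proj(d,P):
    M=R.from_quat(d["rotation"]).as_matrix(); c=(np.atleast_2d(P)-d["eye"])@M
    return np.c_[d["cx"]+d["fx"]*c[:,0]/-c[:,2], d["cy"]-d["fy"]*c[:,1]/-c[:,2]]
def cloud(d):
    v,u=np.mgrid[0:400,0:640]; M=R.from_quat(d["rotation"]).as_matrix()
    c=np.stack([(u-d["cx"])/d["fx"],-(v-d["cy"])/d["fy"],-np.ones_like(u,float)],-1)*d["depth"][...,None]
    return c@M.T+np.array(d["eye"])
E
python3 - <<'E'
from h import *
np.set_printoptions(suppress=True,precision=1)
d=viewer.read_camera("top"); im=d["img"]
cv2.imwrite("pics/topz.png",cv2.resize(im[130:250,150:380],None,fx=3.4,fy=3.4,interpolation=cv2.INTER_CUBIC))
C=cloud(d)
for n,u,v in [("hinge",318.1,152.3),("handle",313.8,204.6),("knife",324.9,178.5),("mat",195.4,195.4),("vial",174,158.7),("scale",448,193.9),("tape",257.6,254.1),("jar",392,252)]:
    print(n,atd(d,u,v))
print("bench",atd(d,240,200,2))
np.save("C.npy",C)
for n,z,u,v in [("hinge",152,318.1,152.3),("handle",191,313.8,204.6),("knife",167,324.9,178.5),("mat",4,195.4,195.4)]: print(n,atz(d,u,v,z))
s=viewer.read_camera("side")
for n,z,u,v in [("hinge",152,253.2,182.5),("handle",191,311.8,182.5),("knife",167,287.2,178.7),("mat",4,256.8,347.5)]: print(n,atz(s,u,v,z),atd(s,u,v))
# lid top face plane points
m=(C[...,2]>150)&(C[...,2]<163)&(C[...,0]>350)&(C[...,0]<750)&(abs(C[...,1])<250)
print(m.sum(), np.median(C[m],0)); 
pts=C[m][:,:2].astype(np.float32); print(cv2.minAreaRect(pts))
# mat by darkness
g=im.max(2); mm=((g<45)&(abs(C[...,2])<25)&(C[...,1]>150)&(C[...,1]<500)&(C[...,0]>250)).astype(np.uint8)
mm=cv2.morphologyEx(mm,cv2.MORPH_OPEN,np.ones((5,5)))
n,l,st,ce=cv2.connectedComponentsWithStats(mm)
for i in range(1,n): 
    if st[i,4]>500: 
        P=C[l==i]; print(st[i],P.mean(0),cv2.minAreaRect(P[:,:2].astype(np.float32)))
# knife: orange handle
hsv=cv2.cvtColor(im,cv2.COLOR_BGR2HSV)
k=(hsv[...,1]>110)&(C[...,2]>150)&(C[...,2]<200)&(hsv[...,0]<25)&(abs(C[...,1])<150)&(C[...,0]>400)&(C[...,0]<700)
print(k.sum(),C[k].mean(0),cv2.minAreaRect(C[k][:,:2].astype(np.float32)))
E
```

```text
hinge [604.   10.8 152.8]
handle [457.2  25.9 194.5]
knife [528.4  -5.9 177.5]
mat [501.2 389.8   2.8]
vial [610.2 442.2  45.5]
scale [ 486.2 -379.6   21. ]
tape [316.9 202.6   0.1]
jar [ 316.6 -201.3   49.3]
bench [483.9 253.6  -1.2]
hinge [604.1  10.8 152. ]
handle [457.4  26.  191. ]
knife [529.3  -6.1 167. ]
mat [501.1 389.5   4. ]
hinge [616.9  -0.7 152. ] [ 708.8 -263.    10.6]
handle [456.4  48.3 191. ] [456.3  48.9 191.4]
knife [529.8  -7.1 167. ] [525.9   7.8 174.8]
mat [499.1 390.4   4. ] [499.5 389.5   3. ]
5583 [505.8  17.8 155.1]
((570.7232666015625, -6.3136444091796875), (338.3110656738281, 497.249755859375), 1.9018038511276245)
[ 163  155   65   84 4760] [494.7 388.    3. ] ((496.874267578125, 389.31365966796875), (187.00486755371094, 254.40916442871094), 84.28236389160156)
344 [530.3 -20.3 175.9] ((533.8718872070312, 20.99274444580078), (223.44248962402344, 160.6817626953125), 82.67327117919922)
```

View pics/topz.png

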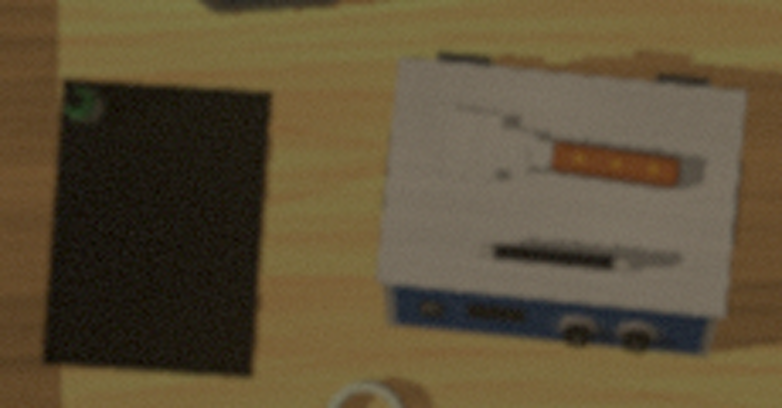

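Run:
```python
from h import *
np.set_printoptions(suppress=True,precision=1)
d=viewer.read_camera("top"); im=d["img"]; C=cloud(d); cv2.imwrite("pics/x.png",im)
hsv=cv2.cvtColor(im,cv2.COLOR_BGR2HSV)
box=(C[...,0]>380)&(C[...,0]<640)&(C[...,1]>-180)&(C[...,1]<200)
m=(C[...,2]>140)&box&(hsv[...,1]<70)
mm=cv2.morphologyEx(m.astype(np.uint8),cv2.MORPH_CLOSE,np.ones((5,5)))
n,l,st,ce=cv2.connectedComponentsWithStats(mm); i=1+np.argmax(st[1:,4]); mk=(l==i)
cs,_=cv2.findContours(mk.astype(np.uint8),0,2); c=max(cs,key=cv2.contourArea).reshape(-1,2)
P=np.array([atz(d,u,v,156)[:2] for u,v in c]); r=cv2.minAreaRect(P.astype(np.float32)); print("lid",r,cv2.boxPoints(r))
# bar: high points
b=box&(C[...,2]>186)&(C[...,2]<205)
b&=(C[...,0]<490)
p=C[b];print("bar",b.sum(),p.mean(0)); vx=cv2.fitLine(p[:,:2].astype(np.float32),cv2.DIST_HUBER,0,.01,.01).ravel(); print(vx,np.degrees(np.arctan2(vx[1],vx[0])))
t=(p[:,:2]-vx[2:])@vx[:2]; print(t.min(),t.max()); 
# sleeve dark
dk=box&(hsv[...,2]<60)&(C[...,2]>165)&(C[...,0]<490)
p=C[dk];print("sleeve",dk.sum(),p.mean(0),cv2.minAreaRect(p[:,:2].astype(np.float32)))
k=box&(hsv[...,1]>110)&(C[...,2]>150)&(C[...,2]<200)&(hsv[...,0]<25)&(abs(C[...,1])<90)&(C[...,0]>490)&(C[...,0]<570)
p=C[k]; print("orange",k.sum(),p.mean(0),cv2.minAreaRect(p[:,:2].astype(np.float32)))
k2=box&(C[...,2]>168)&(C[...,0]>490)&(C[...,0]<580)
p=C[k2]; print("handle hi",p.mean(0),cv2.minAreaRect(p[:,:2].astype(np.float32))); vx=cv2.fitLine(p[:,:2].astype(np.float32),cv2.DIST_HUBER,0,.01,.01).ravel(); print(vx)
# blade around
k3=box&(C[...,2]>160)&(C[...,2]<172)&(C[...,0]>480)&(C[...,0]<590)
print("blade?",k3.sum(),C[k3].mean(0))
for t in ["lid","lid_handle","knife_grip","mat"]:
    print(t,[(np.round(r["extent"]),round(r["confidence"],2)) for r in finder.find_in(t,"top")])
```

```text
lid ((512.981201171875, 22.760696411132812), (283.9287414550781, 195.6902618408203), 83.1226806640625) [[ 398.8 -106.5]
 [ 593.1 -129.9]
 [ 627.1  152. ]
 [ 432.8  175.4]]
bar 200 [454.9  30.3 194. ]
[  0.1   1.  454.9  30.5] 82.86424
-62.02184887449289 62.608950187523675
sleeve 237 [431.1  23.1 896.1] ((454.8421936035156, 27.760950088500977), (79.138671875, 57.94636917114258), 48.069374084472656)
orange 328 [529.6 -22.2 176.2] ((530.738037109375, -22.362812042236328), (102.71339416503906, 26.76093864440918), 80.50084686279297)
handle hi [535.   18.8 174.1] ((537.1827392578125, 25.06916046142578), (198.2605743408203, 53.12356948852539), 81.14454650878906)
[  0.2   1.  533.    8. ]
blade? 665 [543.3  64.8 165.8]
lid [(array([262., 151., 369., 224.]), 0.92)]
lid_handle [(array([266., 148., 368., 223.]), 0.92)]
knife_grip [(array([194., 259., 220., 325.]), 0.76), (array([276., 164., 347., 186.]), 0.75), (array([418., 264., 427., 308.]), 0.59)]
mat [(array([162., 152., 231., 242.]), 0.75)]
```

```bash
cat >> h.py <<'E'
def toolR(jaw_deg,pitch_down=90.):
    # jaw (tool y) yaw for pointing down; tool z = down
    a=np.radians(jaw_deg); y=np.array([np.cos(a),np.sin(a),0]); z=np.array([0,0,-1.]); return np.c_[np.cross(y,z),y,z]
def plan(P,Rt,o=None):
    o=o or robot.get_obs(); R0=R.from_quat(o["orientation"]).as_matrix()
    t=R0.T@(np.array(P)-o["ee_pos"]); w=R.from_matrix(R0.T@Rt).as_rotvec(degrees=True)
    print("t",np.round(o["time"],2),"pos",np.round(o["ee_pos"],1),"trans m",np.round(t/1000,4).tolist(),"rot",np.round(w,2).tolist(),"dist",round(float(np.linalg.norm(t)),1)); return t,w
E
python3 - <<'E'
from h import *
plan([532,-7,270],toolR(-9))
plan([300,-472,270],toolR(-9))
plan([480,-110,270],toolR(-9))
E
```

```text
t 1.45 pos [ 250.8 -572.5  193. ] trans m [0.4845, -0.4052, -0.077] rot [0.0, -0.0, -57.35] dist 636.3
t 1.45 pos [ 250.8 -572.5  193. ] trans m [0.0854, -0.0723, -0.077] rot [0.0, -0.0, -57.35] dist 135.8
t 1.45 pos [ 250.8 -572.5  193. ] trans m [0.3955, -0.3317, -0.077] rot [0.0, -0.0, -57.35] dist 521.9
```

Emit:
arm_command --translation '[[0.025,-0.02,-0.04],[0.065,-0.055,-0.077],[0.11,-0.09,-0.077],[0.155,-0.13,-0.077],[0.2,-0.168,-0.077],[0.245,-0.205,-0.077],[0.29,-0.243,-0.077],[0.335,-0.28,-0.077]]' --delta_rot '[[0,0,-4],[0,0,-12],[0,0,-20],[0,0,-28],[0,0,-36],[0,0,-44],[0,0,-52],[0,0,-57.3]]' --grip 70

```text
time: 2.45
ee_pos: [445.9, -179.8, 270.3]
orientation: [0.759, 0.651, 0.0, 0.0]
contact_force: [0.5, -1.0, -1.0]
opening: 59.7
```

Run:
```python
from h import *
plan([532,-7,270],toolR(-9))
```

```text
t 2.45 pos [ 445.9 -179.8  270.3] trans m [0.184, 0.0585, 0.0003] rot [0.05, 0.01, 0.16] dist 193.1
```

Emit:
arm_command --translation '[[0.04,0.013,0],[0.09,0.029,0],[0.14,0.045,0],[0.184,0.0585,0],[0.184,0.0585,0],[0.184,0.0585,0]]' --delta_rot '[[0,0,0],[0,0,0],[0,0,0],[0,0,0],[0,0,0],[0,0,0]]'

```text
time: 3.2
ee_pos: [531.7, -7.3, 270.2]
orientation: [0.759, 0.651, -0.0, 0.0]
contact_force: [-0.9, -0.2, -0.4]
opening: 59.6
```

```bash
cat >> h.py <<'E'
def wrist():
    o=robot.get_obs(); d=dict(viewer.read_camera("wrist")); H=np.array(d["hand_eye"]); T=np.eye(4); T[:3,:3]=R.from_quat(o["orientation"]).as_matrix(); T[:3,3]=o["ee_pos"]
    W=T@H; d["eye"]=W[:3,3]; d["rotation"]=R.from_matrix(W[:3,:3]).as_quat(); return d
E
python3 - <<'E'
from h import *
np.set_printoptions(suppress=True,precision=1)
plan([532,-7,270],toolR(-9))
d=wrist(); print(d["hand_eye"])
for t in ["knife_grip","lid_handle"]:
    for r in finder.tip_of(t,"wrist"): print(t,r,atz(d,*r["at"],167 if t[0]=="k" else 191))
im=d["img"].copy()
for q in [(532,-7,178),(532-67*.156,-7-67*.988,178),(454.9,30.3,191),(532,-7,167)]:
    u,v=proj(d,q)[0]; cv2.circle(im,(int(u),int(v)),4,(0,0,255),1)
cv2.imwrite("pics/w1.png",im)
C=cloud(d); hsv=cv2.cvtColor(d["img"],cv2.COLOR_BGR2HSV)
k=(hsv[...,1]>110)&(C[...,2]>160)&(C[...,2]<190)&(hsv[...,0]<25)&(C[...,0]>490)&(C[...,0]<570)
p=C[k]; print(k.sum(),p.mean(0),cv2.minAreaRect(p[:,:2].astype(np.float32)))
b=(C[...,2]>180)&(C[...,2]<205)&(C[...,0]<490)&(C[...,0]>420)&(abs(C[...,1])<120)
p=C[b];print("bar",b.sum(),p.mean(0) if b.sum() else 0)
E
```

```text
t 3.2 pos [531.7  -7.3 270.2] trans m [0.0003, 0.0003, 0.0002] rot [0.02, 0.04, 0.2] dist 0.5
[[   0.     1.     0.3   69. ]
 [   1.    -0.    -0.     0.4]
 [  -0.     0.3   -1.  -178.8]
 [   0.     0.     0.     1. ]]
lid_handle {'at': [218.5, 168.3], 'confidence': 0.61} [459.1  27.9 191. ]
3002 [530.  -20.  175.5] ((529.868408203125, -22.78957748413086), (101.4200210571289, 23.72896385192871), 80.57788848876953)
bar 2336 [457.1  31.9 193.1]
```

View pics/w1.png

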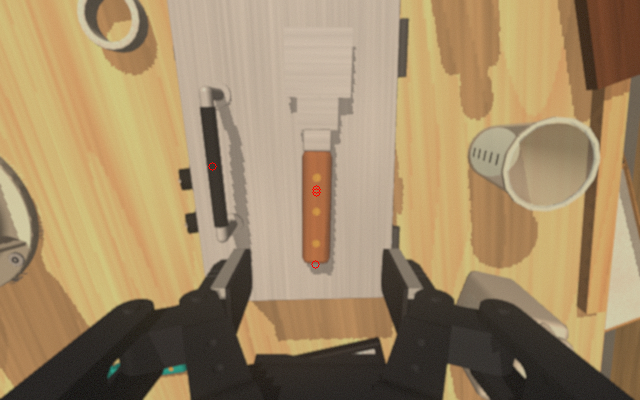

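Emit:
arm_command --translation '[[0,0,0.04],[0,0,0.08],[0,0,0.1],[0,0,0.109],[0,0,0.112],[0,0,0.112]]' --delta_rot '[[0,0,0],[0,0,0],[0,0,0],[0,0,0],[0,0,0],[0,0,0]]'

```text
time: 4.1
ee_pos: [532.2, -8.4, 159.1]
orientation: [0.76, 0.65, 0.001, 0.001]
contact_force: [-0.5, 0.1, 0.8]
opening: 60.1
```

Emit:
arm_command --translation '[[0,0,0],[0,0,0],[0,0,0],[0,0,0],[0,0,0],[0,0,0]]' --delta_rot '[[0,0,0],[0,0,0],[0,0,0],[0,0,0],[0,0,0],[0,0,0]]' --grip 10 --force 50

```text
time: 4.85
ee_pos: [532.1, -8.3, 159.0]
orientation: [0.76, 0.65, 0.0, 0.001]
contact_force: [0.6, 0.8, 0.3]
opening: 8.7
```

Run:
```python
from h import *
d=wrist(); cv2.imwrite("pics/w2.png",d["img"])
s=viewer.read_camera("side"); cv2.imwrite("pics/s2.png",cv2.resize(s["img"][110:290,180:420],None,fx=3,fy=3))
print(robot.get_obs()["opening"])
```

```text
8.506557309836952
```

View pics/w2.png

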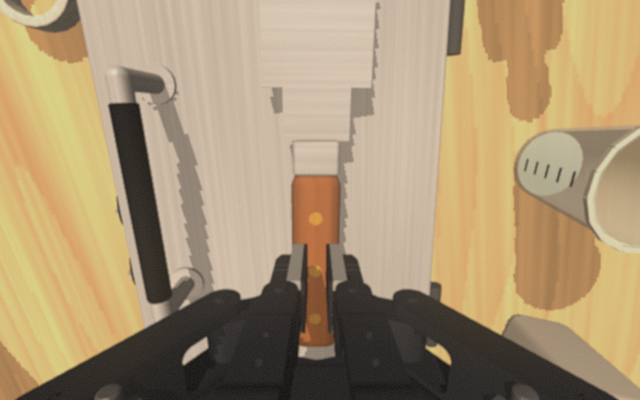

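View pics/s2.png

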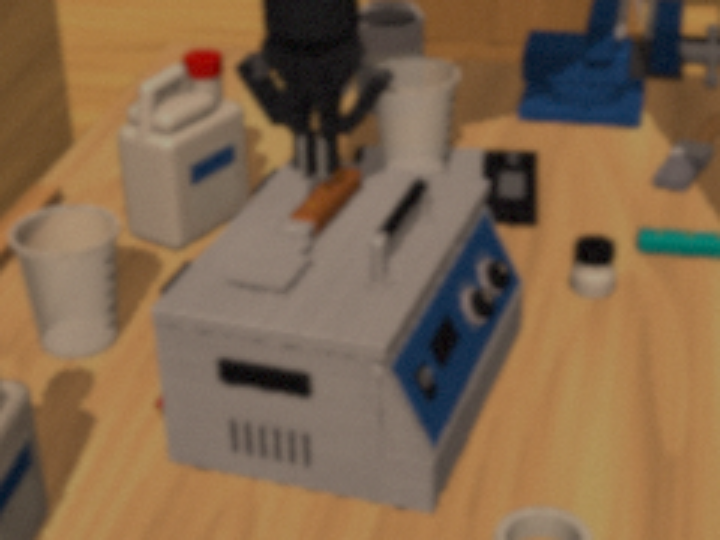

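Run:
```python
from h import *
np.set_printoptions(suppress=True,precision=1,linewidth=160)
o=robot.get_obs();print(o["ee_pos"],o["orientation"],o["contact_force"],o["q"])
d=wrist(); C=cloud(d)
for u in (293,300,315,335,345):
    print(u,[C[v,u].round(0).tolist() for v in range(235,330,15)])
print("TCP px",proj(d,o["ee_pos"]))
s=viewer.read_camera("side"); print(proj(s,o["ee_pos"]),proj(s,[(532,-7,178)])); Cs=cloud(s)
for v in range(150,186,3): print(v,[Cs[v,u].round(0).tolist() for u in (282,285,288,292)])
```

```text
[532.2  -8.4 159.1] [0.8 0.6 0.  0. ] [-0.1 -0.6 -0.3] [-0.   0.2  1.9 -0.   1.   0.1]
293 [[521.0, -3.0, 172.0], [524.0, 3.0, 207.0], [525.0, 3.0, 220.0], [526.0, 3.0, 232.0], [527.0, 4.0, 244.0], [527.0, 3.0, 252.0], [528.0, 4.0, 259.0]]
300 [[525.0, -3.0, 174.0], [527.0, 2.0, 205.0], [528.0, 3.0, 221.0], [528.0, 2.0, 232.0], [528.0, -2.0, 235.0], [527.0, -7.0, 237.0], [526.0, -12.0, 238.0]]
315 [[533.0, -3.0, 176.0], [531.0, -12.0, 176.0], [530.0, -20.0, 176.0], [529.0, -29.0, 177.0], [527.0, -39.0, 176.0], [526.0, -48.0, 177.0], [524.0, -57.0, 177.0]]
335 [[543.0, -6.0, 174.0], [542.0, 0.0, 206.0], [541.0, 1.0, 221.0], [541.0, 1.0, 232.0], [540.0, -1.0, 240.0], [539.0, -5.0, 242.0], [538.0, -11.0, 242.0]]
345 [[549.0, -14.0, 155.0], [548.0, -25.0, 153.0], [545.0, -5.0, 211.0], [544.0, 0.0, 232.0], [543.0, 1.0, 244.0], [543.0, 1.0, 252.0], [542.0, 6.0, 266.0]]
TCP px [[315.6 232.4]]
[[286.5 181.2]] [[286.2 174.7]]
150 [[540.0, -9.0, 242.0], [528.0, 10.0, 252.0], [521.0, 7.0, 251.0], [512.0, 3.0, 250.0]]
153 [[541.0, -9.0, 235.0], [529.0, 6.0, 242.0], [522.0, 6.0, 242.0], [511.0, 9
[... 243 characters left out ...]
, [523.0, 4.0, 218.0], [516.0, -6.0, 214.0]]
165 [[539.0, 0.0, 207.0], [531.0, 5.0, 210.0], [525.0, -3.0, 207.0], [516.0, -7.0, 206.0]]
168 [[541.0, -4.0, 197.0], [531.0, 6.0, 203.0], [523.0, 6.0, 203.0], [527.0, -47.0, 178.0]]
171 [[561.0, -74.0, 154.0], [552.0, -71.0, 156.0], [533.0, -30.0, 177.0], [523.0, -32.0, 177.0]]
174 [[556.0, -55.0, 154.0], [536.0, -12.0, 177.0], [530.0, -16.0, 176.0], [520.0, -20.0, 174.0]]
177 [[540.0, 5.0, 177.0], [532.0, 4.0, 177.0], [526.0, -1.0, 175.0], [519.0, -14.0, 169.0]]
180 [[536.0, 19.0, 176.0], [530.0, 13.0, 174.0], [524.0, 7.0, 171.0], [520.0, -16.0, 160.0]]
183 [[534.0, 27.0, 172.0], [528.0, 22.0, 170.0], [524.0, 10.0, 164.0], [519.0, -12.0, 154.0]]
```

Emit:
arm_command --translation '[[0,0,0],[0,0,0],[0,0,0],[0,0,0.008],[0,0,0.016],[0,0,0.022],[0,0,0.026],[0,0,0.026]]' --delta_rot '[[0,0,0],[0,0,0],[0,0,0],[0,0,0],[0,0,0],[0,0,0],[0,0,0],[0,0,0]]' --grip 70

```text
time: 6.05
ee_pos: [532.0, -8.4, 132.7]
orientation: [0.76, 0.65, 0.0, 0.001]
contact_force: [-0.0, -0.3, -0.1]
opening: 59.8
```

Run:
```python
from h import *
np.set_printoptions(suppress=True,precision=1,linewidth=160)
o=robot.get_obs();print(o["ee_pos"],o["contact_force"],o["opening"])
d=wrist();cv2.imwrite("pics/w3.png",d["img"]); C=cloud(d)
Tz=C[...,2]
for v in range(225,300,12): print(v,[ (u,Tz[v,u].round(0)) for u in range(200,440,12)])
```

```text
[532.   -8.4 132.7] [-0.  -0.3 -0.1] 59.76708417246497
225 [(200, np.float64(153.0)), (212, np.float64(154.0)), (224, np.float64(155.0)), (236, np.float64(154.0)), (248, np.float64(153.0)), (260, np.float64(153.0)), (272, np.float64(154.0)), (284, np.float64(154.0)), (296, np.float64(176.0)), (308, np.float64(176.0)), (320, np.float64(176.0)), (332, np.float64(176.0)), (344, np.float64(170.0)), (356, np.float64(154.0)), (368, np.float64(154.0)), (380, np.float64(154.0)), (392, np.float64(155.0)), (404, np.float64(153.0)), (416, np.float64(154.0)), (428, np.float64(155.0))]
237 [(200, np.float64(154.0)), (212, np.float64(153.0)), (224, np.float64(153.0)), (236, np.float64(155.0)), (248, np.float64(153.0)), (260, np.float64(155.0)), (272, np.float64(153.0)), (284, np.float64(154.0)), (296, np.float64(176.0)), (308, np.float64(177.0)), (320, np.float64(177.0)), (332, np.float64(176.0)), (344, np.float64(154.0)), (356, np.float64(154.0)), (368, np.float64(154.0)), (380, np.float64(154.0)), (392, np.float64(154.0)), (404, np.float64(155.0)), (416, np.float64(154.0)), (428, np.float64(155.
[... 1929 characters left out ...]
np.float64(153.0)), (368, np.float64(153.0)), (380, np.float64(153.0)), (392, np.float64(195.0)), (404, np.float64(208.0)), (416, np.float64(209.0)), (428, np.float64(202.0))]
297 [(200, np.float64(221.0)), (212, np.float64(220.0)), (224, np.float64(212.0)), (236, np.float64(203.0)), (248, np.float64(186.0)), (260, np.float64(155.0)), (272, np.float64(154.0)), (284, np.float64(153.0)), (296, np.float64(175.0)), (308, np.float64(177.0)), (320, np.float64(176.0)), (332, np.float64(175.0)), (344, np.float64(155.0)), (356, np.float64(154.0)), (368, np.float64(153.0)), (380, np.float64(153.0)), (392, np.float64(197.0)), (404, np.float64(213.0)), (416, np.float64(219.0)), (428, np.float64(222.0))]
```

View pics/w3.png

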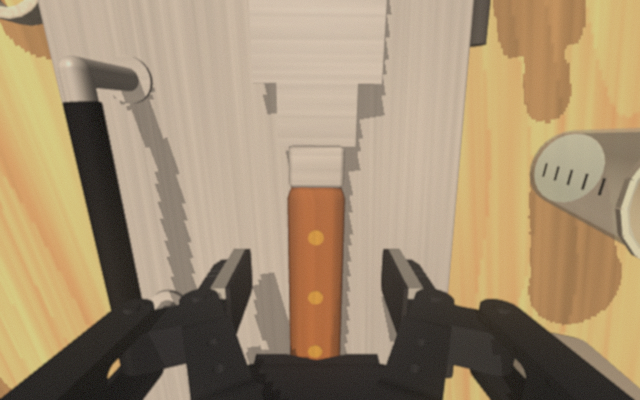

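Run:
```python
from h import *
np.set_printoptions(suppress=True,precision=1,linewidth=160)
o=robot.get_obs()
d=wrist(); C=cloud(d); P=(C.reshape(-1,3)-o["ee_pos"])@R.from_quat(o["orientation"]).as_matrix()
P=P[(P[:,2]<-48)]  # behind
for a in range(-120,121,10):
    m=(P[:,1]>a)&(P[:,1]<a+10)&(P[:,2]>-200)&(abs(P[:,0])<70)
    if m.sum()>20: print(a,m.sum(),"lowest toolz",np.percentile(P[m,2],98).round(0), "x",np.median(P[m,0]).round(0))
```

```text
-90 2873 lowest toolz -59.0 x 41.0
-80 4443 lowest toolz -53.0 x 33.0
-70 1505 lowest toolz -94.0 x 11.0
-60 6912 lowest toolz -90.0 x 10.0
-50 2794 lowest toolz -57.0 x 4.0
-40 2152 lowest toolz -51.0 x 11.0
-30 3963 lowest toolz -51.0 x 16.0
-20 2572 lowest toolz -110.0 x 16.0
-10 1917 lowest toolz -110.0 x 10.0
0 2890 lowest toolz -110.0 x 10.0
10 2493 lowest toolz -110.0 x 16.0
20 2995 lowest toolz -95.0 x 16.0
30 3260 lowest toolz -50.0 x 10.0
40 2299 lowest toolz -54.0 x 4.0
50 7115 lowest toolz -89.0 x 9.0
60 1925 lowest toolz -92.0 x 11.0
```

Emit:
arm_command --translation '[[0,0,0.005],[0,0,0.01],[0,0,0.013],[0,0,0.013],[0,0,0.013]]' --delta_rot '[[0,0,0],[0,0,0],[0,0,0],[0,0,0],[0,0,0]]'

```text
time: 6.78
ee_pos: [532.4, -8.4, 120.2]
orientation: [0.76, 0.65, 0.001, 0.001]
contact_force: [0.2, 0.7, 0.2]
opening: 59.8
```

Emit:
arm_command --translation '[[0,0,0],[0,0,0],[0,0,0],[0,0,0],[0,0,0],[0,0,0]]' --delta_rot '[[0,0,0],[0,0,0],[0,0,0],[0,0,0],[0,0,0],[0,0,0]]' --grip 10 --force 50

```text
time: 7.52
ee_pos: [532.7, -8.4, 120.6]
orientation: [0.76, 0.65, 0.001, 0.001]
contact_force: [-0.1, 0.1, 5.2]
opening: 25.0
```

Emit:
arm_command --translation '[[0,0,-0.01],[0,0,-0.03],[0,0,-0.06],[0,0,-0.09],[0,0,-0.12],[0,0,-0.12]]' --delta_rot '[[0,0,0],[0,0,0],[0,0,0],[0,0,0],[0,0,0],[0,0,0]]'

```text
time: 8.28
ee_pos: [533.7, -8.3, 242.8]
orientation: [0.76, 0.65, 0.002, 0.002]
contact_force: [-0.4, 0.0, -2.4]
opening: 24.8
```

Run:
```python
from h import *
d=wrist(); s=viewer.read_camera("side"); cv2.imwrite("pics/w4.png",np.hstack([cv2.resize(d["img"],(400,250)),cv2.resize(s["img"],(400,250))]))
plan([526,368.6,240],toolR(84.3))
```

```text
t 8.38 pos [531.9  -8.3 240. ] trans m [0.3714, -0.0644, -0.0002] rot [0.09, 0.12, -93.24] dist 377.0
```

View pics/w4.png

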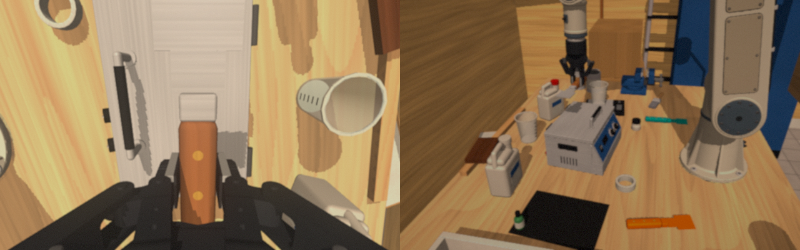

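Emit:
arm_command --translation '[[0.03,-0.005,0],[0.07,-0.012,0],[0.115,-0.02,0],[0.16,-0.028,0],[0.21,-0.036,0],[0.255,-0.044,0],[0.3,-0.052,0],[0.34,-0.059,0]]' --delta_rot '[[0,0,-6],[0,0,-15],[0,0,-25],[0,0,-35],[0,0,-45],[0,0,-55],[0,0,-65],[0,0,-75]]'

```text
time: 9.38
ee_pos: [525.3, 337.9, 237.7]
orientation: [0.204, 0.979, -0.001, 0.0]
contact_force: [0.8, 0.3, -0.7]
opening: 24.9
```

Run:
```python
from h import *
plan([526,368.6,100],toolR(84.3)); o=robot.get_obs(); print(o["opening"])
```

```text
t 9.38 pos [525.3 337.9 237.7] trans m [0.0117, 0.0287, 0.1376] rot [-0.13, 0.01, -17.88] dist 141.1
24.88610777509084
```

Emit:
arm_command --translation '[[0.006,0.014,0.03],[0.0117,0.0287,0.07],[0.0117,0.0287,0.11],[0.0117,0.0287,0.15],[0.0117,0.0287,0.18],[0.0117,0.0287,0.2],[0.0117,0.0287,0.2]]' --delta_rot '[[0,0,-8],[0,0,-17.9],[0,0,-17.9],[0,0,-17.9],[0,0,-17.9],[0,0,-17.9],[0,0,-17.9]]'

```text
time: 10.25
ee_pos: [524.6, 367.4, 35.5]
orientation: [0.05, 0.999, -0.002, -0.002]
contact_force: [0.5, 0.0, -1.0]
opening: 24.9
```

Run:
```python
from h import *
np.set_printoptions(suppress=True,precision=1,linewidth=160)
plan([526,368.6,-31],toolR(84.3)); o=robot.get_obs(); print(o["opening"],o["contact_force"])
d=wrist(); s=viewer.read_camera("side"); cv2.imwrite("pics/w5.png",np.hstack([cv2.resize(d["img"],(480,300)),s["img"][200:400,120:440][:,:]]) if 0 else d["img"]); cv2.imwrite("pics/s5.png",cv2.resize(s["img"][200:400,120:440],None,fx=2,fy=2))
C=cloud(d); Cs=cloud(s); hsv=cv2.cvtColor(d["img"],cv2.COLOR_BGR2HSV)
k=(hsv[...,1]>140)&(hsv[...,0]<15)&(C[...,2]<140)&(C[...,2]>20); print(k.sum(),np.percentile(C[k],[5,50,95],axis=0))
```

```text
t 10.25 pos [524.6 367.4  35.5] trans m [-0.0015, 0.0017, 0.0665] rot [-0.28, -0.18, 0.02] dist 66.5
24.867561330254116 [ 0.5  0.  -1. ]
8962 [[491.  355.2  87.1]
 [521.5 367.1  90.4]
 [558.6 378.8  91.6]]
```

View pics/w5.png

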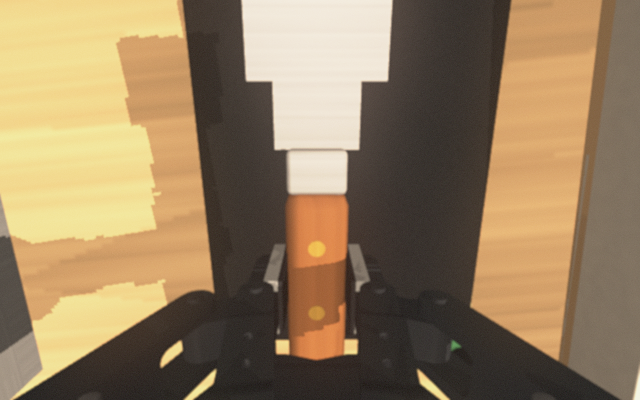

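View pics/s5.png

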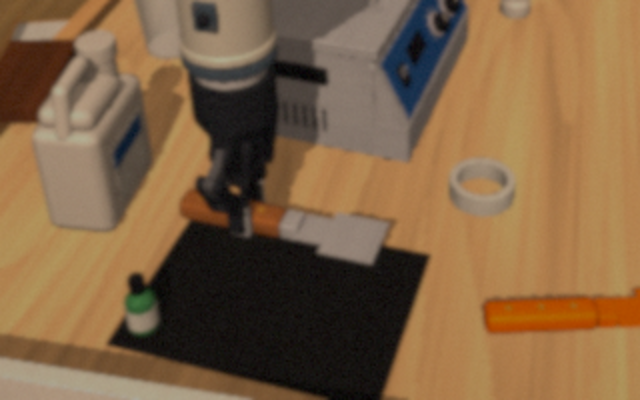

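Emit:
arm_command --translation '[[-0.0015,0.0017,0.02],[-0.0015,0.0017,0.04],[-0.0015,0.0017,0.052],[-0.0015,0.0017,0.058],[-0.0015,0.0017,0.061],[-0.0015,0.0017,0.061]]' --delta_rot '[[0,0,0],[0,0,0],[0,0,0],[0,0,0],[0,0,0],[0,0,0]]'

```text
time: 11.1
ee_pos: [528.1, 370.1, -22.8]
orientation: [0.05, 0.999, -0.001, 0.0]
contact_force: [1.4, 0.2, -1.6]
opening: 24.8
```

Emit:
arm_command --translation '[[0,0,0.0015],[0,0,0.003],[0,0,0.004],[0,0,0.004]]' --delta_rot '[[0,0,0],[0,0,0],[0,0,0],[0,0,0]]'

```text
time: 11.6
ee_pos: [528.1, 370.1, -26.9]
orientation: [0.05, 0.999, -0.001, 0.0]
contact_force: [0.2, -0.6, -1.7]
opening: 25.1
```

Emit:
arm_command --translation '[[0,0,0.001],[0,0,0.002],[0,0,0.003],[0,0,0.003]]' --delta_rot '[[0,0,0],[0,0,0],[0,0,0],[0,0,0]]'

```text
time: 12.1
ee_pos: [528.0, 370.0, -30.0]
orientation: [0.05, 0.999, -0.001, 0.0]
contact_force: [-0.9, -0.8, -1.5]
opening: 24.7
```

Emit:
arm_command --translation '[[0,0,0.001],[0,0,0.0015],[0,0,0.0015]]' --delta_rot '[[0,0,0],[0,0,0],[0,0,0]]'

```text
time: 12.48
ee_pos: [528.0, 370.0, -31.3]
orientation: [0.05, 0.999, -0.001, 0.0]
contact_force: [-0.9, 0.1, 1.5]
opening: 24.9
```

Emit:
arm_command --translation '[[0,0,0.0005],[0,0,0.0005],[0,0,0.0005],[0,0,0.0005]]' --delta_rot '[[0,0,0],[0,0,0],[0,0,0],[0,0,0]]' --grip 65

```text
time: 12.98
ee_pos: [528.1, 370.1, -31.8]
orientation: [0.05, 0.999, -0.001, 0.0]
contact_force: [0.2, 0.5, -0.5]
opening: 56.0
```

Emit:
arm_command --translation '[[0,0,-0.01],[0,0,-0.04],[0,0,-0.08],[0,0,-0.13],[0,0,-0.18],[0,0,-0.23],[0,0,-0.27],[0,0,-0.27]]' --delta_rot '[[0,0,0],[0,0,0],[0,0,0],[0,0,0],[0,0,0],[0,0,0],[0,0,0],[0,0,0]]'

```text
time: 13.98
ee_pos: [529.8, 371.8, 243.0]
orientation: [0.05, 0.999, 0.001, 0.003]
contact_force: [-0.7, -0.2, -0.1]
opening: 55.4
```

Run:
```python
from h import *
np.set_printoptions(suppress=True,precision=2,linewidth=160)
o=robot.get_obs(); print(o["time"],o["opening"],o["contact_force"],o["q"],o["ee_pos"])
d=wrist(); s=viewer.read_camera("side"); cv2.imwrite("pics/w6.png",d["img"]); cv2.imwrite("pics/s6.png",s["img"])
```

```text
13.975 55.448996646723664 [-0.71 -0.21 -0.08] [ 0.61  0.34  1.53 -0.    1.26 -0.86] [529.78 371.85 243.04]
```

View pics/w6.png

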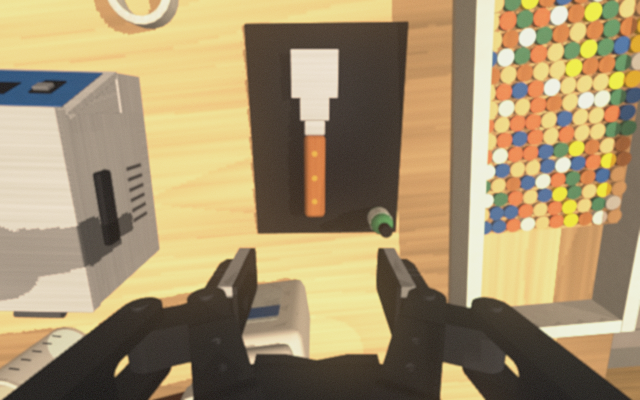

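View pics/s6.png

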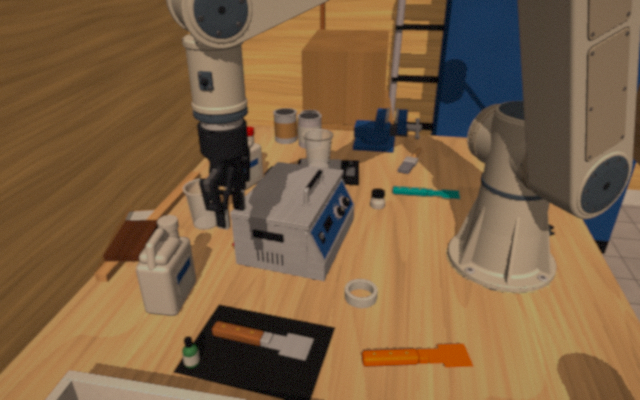

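```bash
cat >> h.py <<'E'
BAR=np.array([456.5,31,191.]); YAW=-7.1
def tilt(a,yaw=None):
    yaw=np.radians(YAW if yaw is None else yaw); a=np.radians(a); h=np.array([np.cos(yaw),np.sin(yaw),0]); k=np.array([0,0,1.])
    z=np.cos(a)*h-np.sin(a)*k; y=np.sin(a)*h+np.cos(a)*k; return np.c_[np.cross(y,z),y,z]
E
python3 - <<'E'
from h import *
T=tilt(45); print(T.round(3))
plan(BAR-60*T[:,2],T)
print(R.from_matrix(T).as_quat())
E
```

```text
[[ 0.124  0.702  0.702]
 [ 0.992 -0.087 -0.087]
 [ 0.     0.707 -0.707]]
t 14.08 pos [528.  370.5 238.7] trans m [0.0799, -0.3439, 0.0057] rot [-34.87, -35.63, 86.29] dist 353.1
[0.69247883 0.61157703 0.2533235  0.28683412]
```

Emit:
arm_command --translation '[[0.004,-0.015,-0.03],[0.012,-0.05,-0.06],[0.02,-0.085,-0.08],[0.028,-0.12,-0.08],[0.036,-0.155,-0.08],[0.044,-0.19,-0.08],[0.052,-0.225,-0.08],[0.06,-0.258,-0.07]]' --delta_rot '[[-2.4,-2.5,6],[-5.6,-5.7,13.8],[-8.7,-8.9,21.6],[-11.9,-12.1,29.3],[-15,-15.3,37.1],[-18.1,-18.5,44.9],[-21.3,-21.7,52.6],[-24.4,-24.9,60.4]]' --grip 30

```text
time: 15.08
ee_pos: [441.7, 118.5, 308.0]
orientation: [0.537, 0.794, 0.19, 0.215]
contact_force: [0.4, -0.9, 0.6]
opening: 25.8
```

Run:
```python
from h import *
T=tilt(45); o=robot.get_obs();print(o["q"].round(3))
plan(BAR-60*T[:,2],T)
```

```text
[ 0.367 -0.37   2.231 -0.198  0.723  0.097]
t 15.08 pos [441.7 118.5 308. ] trans m [-0.0575, -0.0897, 0.0417] rot [-10.44, -10.61, 25.64] dist 114.4
```

Emit:
arm_command --translation '[[-0.01,-0.016,0.008],[-0.025,-0.04,0.018],[-0.042,-0.065,0.03],[-0.0575,-0.09,0.0417],[-0.0575,-0.09,0.0417],[-0.0575,-0.09,0.0417]]' --delta_rot '[[-2,-2,5],[-5,-5,12.5],[-8,-8,19.5],[-10.4,-10.6,25.6],[-10.4,-10.6,25.6],[-10.4,-10.6,25.6]]'

```text
time: 15.82
ee_pos: [412.2, 35.4, 230.6]
orientation: [0.692, 0.613, 0.251, 0.286]
contact_force: [0.6, 0.8, -0.4]
opening: 25.7
```

Run:
```python
from h import *
np.set_printoptions(suppress=True,precision=1,linewidth=160)
T=tilt(45); o=robot.get_obs();print(o["q"].round(3),o["opening"])
plan(BAR-60*T[:,2],T)
d=wrist(); C=cloud(d); im=d["img"].copy()
for r in finder.tip_of("lid_handle","wrist"): print(r,atd(d,*r["at"]))
for q in [BAR,BAR+48*T[:,0],BAR-48*T[:,0],o["ee_pos"]-40*T[:,2]]:
    u,v=proj(d,q)[0]; cv2.circle(im,(int(u),int(v)),4,(0,0,255),1)
cv2.imwrite("pics/w7.png",im)
g=d["img"].max(2); P=(C.reshape(-1,3)-BAR)@tilt(90)  # x lateral, y forward, z down
P=P.reshape(C.shape); b=(abs(P[...,0])<45)&(abs(P[...,1])<14)&(abs(P[...,2])<14)&(g<70)
print("bar pts",b.sum(),C[b].mean(0),P[b].mean(0),np.percentile(P[b],[2,98],axis=0)); 
l=cv2.fitLine(C[b].astype(np.float32),cv2.DIST_HUBER,0,.01,.01).ravel(); print(l,np.degrees(np.arctan2(l[1],l[0])))
```

```text
[ 0.4 -0.4  2.5 -0.9  0.5  1.3] 25.66920535719942
t 15.82 pos [412.2  35.4 230.6] trans m [0.0011, 0.0035, -0.0005] rot [-0.28, 0.08, 0.2] dist 3.7
{'at': [324.7, 207.2], 'confidence': 0.83} [454.5  28.6 194.6]
bar pts 86 [448.   17.7 189.7] [-14.2  -6.8   1.3] [[-43.6  -7.7  -0. ]
 [ 38.   -5.7   2.5]]
[  0.1   1.   -0.  449.4  28.8 189.6] 83.07531
```

View pics/w7.png

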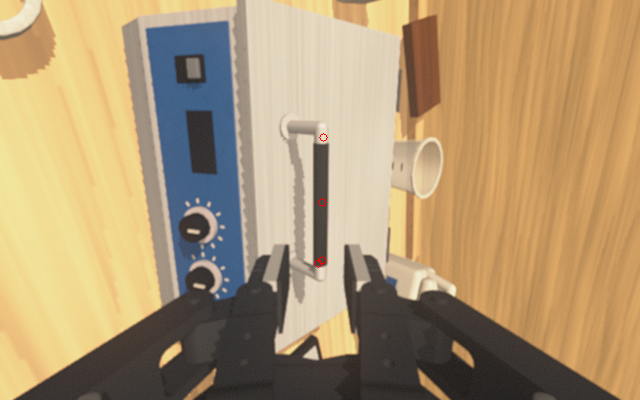

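Run:
```python
from h import *
np.set_printoptions(suppress=True,precision=1,linewidth=160)
d=wrist(); C=cloud(d); o=robot.get_obs(); print(o["q"].round(3))
g=d["img"].max(2); print(g[200,312:332])
print([C[200,u].round(0).tolist() for u in range(314,331,2)])
roi=np.zeros(g.shape,bool); roi[148:262,317:327]=True
b=roi&(C[...,2]>182); p=C[b]; print(b.sum(),p.mean(0),np.median(p,0)); T=tilt(45)
print("est centre (surface +4.5d):",np.median(p,0)+5*T[:,2])
P=(p-o["ee_pos"])@T; print("tool frame",P.mean(0))
```

```text
[ 0.4 -0.4  2.5 -0.9  0.5  1.3]
[ 73  73  75  76  77  78  79  81  78  77  91 142 202 226 227 227 228 229 228 226]
[[450.0, 37.0, 193.0], [452.0, 36.0, 193.0], [453.0, 36.0, 194.0], [455.0, 35.0, 195.0], [456.0, 35.0, 195.0], [500.0, 13.0, 154.0], [502.0, 12.0, 154.0], [505.0, 11.0, 153.0], [508.0, 10.0, 154.0]]
827 [454.2  32.5 194.9] [454.5  33.6 194.6]
est centre (surface +4.5d): [458.   33.2 191. ]
tool frame [ 1.   0.9 55.5]
```

Emit:
arm_command --translation '[[0,-0.0005,0.02],[0,-0.0005,0.045],[0,-0.0005,0.065],[0,-0.0005,0.08],[0,-0.0005,0.09],[0,-0.0005,0.095],[0,-0.0005,0.095]]' --delta_rot '[[0,0,0],[0,0,0],[0,0,0],[0,0,0],[0,0,0],[0,0,0],[0,0,0]]'

```text
time: 16.85
ee_pos: [476.2, 27.5, 189.0]
orientation: [0.696, 0.617, 0.244, 0.276]
contact_force: [-0.4, 0.6, 0.5]
opening: 25.8
```

Run:
```python
from h import *
np.set_printoptions(suppress=True,precision=1,linewidth=160)
o=robot.get_obs();print(list(o["q"].round(3)),o["ee_pos"],o["opening"],o["contact_force"])
T=R.from_quat(o["orientation"]).as_matrix(); print(T[:,2]); 
d=wrist(); C=cloud(d); s=viewer.read_camera("side")
cv2.imwrite("pics/w8.png",d["img"]); cv2.imwrite("pics/s8.png",cv2.resize(s["img"][110:290,180:420],None,fx=3,fy=3))
P=(C-o["ee_pos"])@T
for v in range(230,300,10): print(v,[(u,*P[v,u,1:].round(0)) for u in range(250,390,10)])
```

```text
[np.float64(0.259), np.float64(-0.151), np.float64(2.501), np.float64(-1.295), np.float64(0.267), np.float64(1.568)] [476.2  27.5 189. ] 25.813508288751887 [-0.4  0.6  0.5]
[ 0.7 -0.1 -0.7]
230 [(250, np.float64(-42.0), np.float64(9.0)), (260, np.float64(-36.0), np.float64(14.0)), (270, np.float64(-31.0), np.float64(19.0)), (280, np.float64(-20.0), np.float64(-17.0)), (290, np.float64(-15.0), np.float64(-21.0)), (300, np.float64(-10.0), np.float64(-17.0)), (310, np.float64(-6.0), np.float64(43.0)), (320, np.float64(2.0), np.float64(48.0)), (330, np.float64(9.0), np.float64(57.0)), (340, np.float64(18.0), np.float64(65.0)), (350, np.float64(26.0), np.float64(72.0)), (360, np.float64(36.0), np.float64(82.0)), (370, np.float64(46.0), np.float64(90.0)), (380, np.float64(57.0), np.float64(102.0))]
240 [(250, np.float64(-42.0), np.float64(9.0)), (260, np.float64(-37.0), np.float64(15.0)), (270, np.float64(-31.0), np.float64(19.0)), (280, np.float64(-20.0), np.float64(-17.0)), (290, np.float64(-15.0), np.float64(-21.0)), (300, np.float64(-10.0), np.float64(-17.0)), (310, np.float64(-6.0), n
[... 2718 characters left out ...]
float64(18.0), np.float64(-74.0)), (380, np.float64(23.0), np.float64(-66.0))]
290 [(250, np.float64(-23.0), np.float64(-85.0)), (260, np.float64(-20.0), np.float64(-83.0)), (270, np.float64(-17.0), np.float64(-82.0)), (280, np.float64(-14.0), np.float64(-74.0)), (290, np.float64(-15.0), np.float64(-21.0)), (300, np.float64(-10.0), np.float64(-17.0)), (310, np.float64(-6.0), np.float64(43.0)), (320, np.float64(2.0), np.float64(50.0)), (330, np.float64(10.0), np.float64(58.0)), (340, np.float64(19.0), np.float64(66.0)), (350, np.float64(12.0), np.float64(-67.0)), (360, np.float64(15.0), np.float64(-74.0)), (370, np.float64(17.0), np.float64(-82.0)), (380, np.float64(20.0), np.float64(-84.0))]
```

View pics/w8.png

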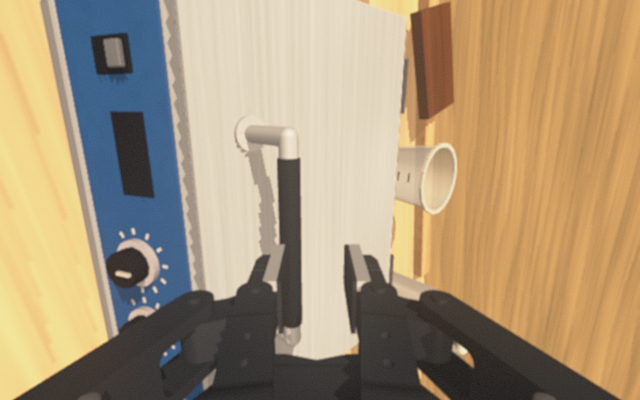

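View pics/s8.png

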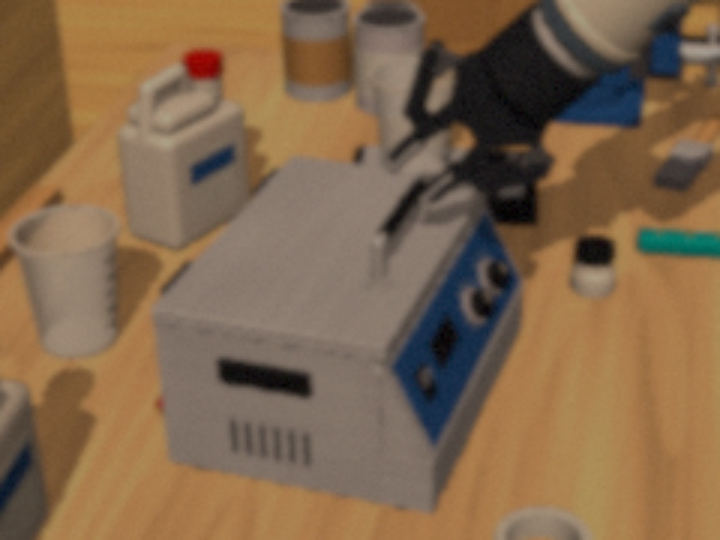

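Run:
```python
from h import *
np.set_printoptions(suppress=True,precision=2,linewidth=160)
o=robot.get_obs(); T=R.from_quat(o["orientation"]).as_matrix(); print(T)
d=wrist(); C=cloud(d); g=d["img"].max(2)
P=(C-o["ee_pos"])@T
roi=np.zeros(g.shape,bool); roi[160:325,274:306]=True
b=roi&(g<110)&(P[...,2]<-5)&(P[...,2]>-30); p=P[b]
print(b.sum(),p.mean(0),np.percentile(p,[3,97],axis=0)); yc=np.percentile(p[:,1],[5,95]).mean(); zc=np.percentile(p[:,2],5)+6
c=np.array([p[:,0].mean(),yc,zc]); print("centre tool",c,"world",o["ee_pos"]+T@c)
np.set_printoptions(precision=1)
for a in (60,65):
    Ta=tilt(a); 
    for s in (-30,53): plan(np.array([456.5,31.5,190])+s*Ta[:,2],Ta,o)
```

```text
[[ 0.12  0.72  0.68]
 [ 0.99 -0.09 -0.08]
 [-0.    0.68 -0.73]]
2793 [  5.54 -13.97 -19.15] [[-45.09 -19.48 -20.82]
 [ 43.25  -9.73 -16.65]]
centre tool [  5.54 -14.46 -14.68] world [456.06  35.58 189.68]
t 16.95 pos [475.8  27.6 188.9] trans m [0.0016, -0.0067, -0.0435] rot [13.2, -0.1, 0.15] dist 44.0
t 16.95 pos [475.8  27.6 188.9] trans m [0.0015, -0.0257, 0.0373] rot [13.2, -0.1, 0.15] dist 45.3
t 16.95 pos [475.8  27.6 188.9] trans m [0.0016, -0.0042, -0.0428] rot [18.2, -0.09, 0.15] dist 43.0
t 16.95 pos [475.8  27.6 188.9] trans m [0.0015, -0.0301, 0.0361] rot [18.2, -0.09, 0.15] dist 47.0
```

Emit:
arm_command --translation '[[0.001,-0.001,-0.025],[0.002,-0.002,-0.043],[0.002,-0.004,-0.043],[0.002,-0.004,-0.043],[0.002,-0.004,-0.043]]' --delta_rot '[[0,0,0],[6,0,0],[13,0,0],[18.2,0,0],[18.2,0,0]]'

```text
time: 17.62
ee_pos: [445.1, 34.4, 219.0]
orientation: [0.731, 0.648, 0.144, 0.161]
contact_force: [-0.3, -0.2, 0.3]
opening: 25.9
```

Run:
```python
from h import *
np.set_printoptions(suppress=True,precision=3,linewidth=160)
o=robot.get_obs(); print(o["q"]); T=tilt(65); B=np.array([456.3,33,190]); c=(B-o["ee_pos"])@R.from_quat(o["orientation"]).as_matrix(); print("bar in tool",c)
for s in (-30,30,53): plan(B+s*T[:,2],T,o)
```

```text
[ 0.178 -0.209  2.272 -0.198  0.668  0.429]
bar in tool [-0.134 -2.015 31.067]
t 17.62 pos [445.1  34.4 219. ] trans m [-0.0, -0.002, 0.0011] rot [-0.02, -0.22, 0.16] dist 2.3
t 17.62 pos [445.1  34.4 219. ] trans m [-0.0002, -0.002, 0.0611] rot [-0.02, -0.22, 0.16] dist 61.1
t 17.62 pos [445.1  34.4 219. ] trans m [-0.0003, -0.002, 0.0841] rot [-0.02, -0.22, 0.16] dist 84.1
```

Wrist is now far from its limits. Approach partway, then check.

Emit:
arm_command --translation '[[0,-0.002,0.01],[0,-0.002,0.025],[0,-0.002,0.04],[0,-0.002,0.05],[0,-0.002,0.05]]' --delta_rot '[[0,0,0],[0,0,0],[0,0,0],[0,0,0],[0,0,0]]'

```text
time: 18.25
ee_pos: [463.4, 32.1, 171.6]
orientation: [0.731, 0.648, 0.143, 0.161]
contact_force: [0.2, -0.6, -0.4]
opening: 25.8
```

```bash
cat >> h.py <<'E'
def barcheck(name,r0=140,r1=330,c0=270,c1=365):
    o=robot.get_obs(); T=R.from_quat(o["orientation"]).as_matrix(); d=wrist(); C=cloud(d); g=d["img"].max(2)
    cv2.imwrite(name,d["img"]); P=(C-o["ee_pos"])@T
    print("q",o["q"].round(3),"ee",o["ee_pos"].round(1),"F",o["contact_force"].round(1),"open",round(float(o["opening"]),1),"pitch",np.degrees(np.arcsin(-T[2,2])).round(1))
    return o,T,d,P,g
E
python3 - <<'E'
from h import *
np.set_printoptions(suppress=True,precision=1,linewidth=160)
o,T,d,P,g=barcheck("pics/w9.png")
for v in (200,230,260): print(v,[(u,g[v,u],*P[v,u,1:].round(0).astype(int)) for u in range(270,370,6)])
E
```

```text
q [ 0.2 -0.1  2.3 -0.2  0.5  0.5] ee [463.4  32.1 171.6] F [ 0.2 -0.6 -0.4] open 25.8 pitch 65.1
200 [(270, np.uint8(217), np.int64(-28), np.int64(8)), (276, np.uint8(214), np.int64(-24), np.int64(9)), (282, np.uint8(214), np.int64(-21), np.int64(11)), (288, np.uint8(218), np.int64(-17), np.int64(11)), (294, np.uint8(211), np.int64(-14), np.int64(14)), (300, np.uint8(199), np.int64(-10), np.int64(14)), (306, np.uint8(135), np.int64(-7), np.int64(16)), (312, np.uint8(68), np.int64(-3), np.int64(-25)), (318, np.uint8(72), np.int64(0), np.int64(-24)), (324, np.uint8(71), np.int64(3), np.int64(-23)), (330, np.uint8(162), np.int64(6), np.int64(-21)), (336, np.uint8(217), np.int64(12), np.int64(26)), (342, np.uint8(218), np.int64(16), np.int64(28)), (348, np.uint8(217), np.int64(20), np.int64(28)), (354, np.uint8(215), np.int64(25), np.int64(32)), (360, np.uint8(219), np.int64(29), np.int64(34)), (366, np.uint8(220), np.int64(33), np.int64(35))]
230 [(270, np.uint8(216), np.int64(-28), np.int64(5)), (276, np.uint8(215), np.int64(-25), np.int64(8)), (282, np.uint8(214), np.int64(-21), np.in
[... 870 characters left out ...]
288, np.uint8(86), np.int64(-13), np.int64(-44)), (294, np.uint8(213), np.int64(-15), np.int64(12)), (300, np.uint8(197), np.int64(-11), np.int64(15)), (306, np.uint8(138), np.int64(-7), np.int64(16)), (312, np.uint8(57), np.int64(-3), np.int64(-24)), (318, np.uint8(63), np.int64(0), np.int64(-25)), (324, np.uint8(60), np.int64(3), np.int64(-24)), (330, np.uint8(207), np.int64(9), np.int64(24)), (336, np.uint8(219), np.int64(13), np.int64(26)), (342, np.uint8(219), np.int64(17), np.int64(27)), (348, np.uint8(60), np.int64(12), np.int64(-58)), (354, np.uint8(155), np.int64(15), np.int64(-57)), (360, np.uint8(151), np.int64(17), np.int64(-56)), (366, np.uint8(70), np.int64(21), np.int64(-49))]
```

View pics/w9.png

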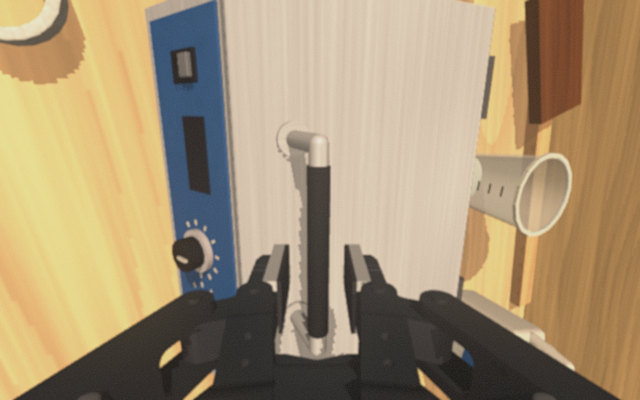

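Emit:
arm_command --translation '[[0,0.0005,0.012],[0,0.0005,0.025],[0,0.0005,0.036],[0,0.0005,0.036],[0,0.0005,0.036]]' --delta_rot '[[0,0,0],[0,0,0],[0,0,0],[0,0,0],[0,0,0]]'

```text
time: 18.92
ee_pos: [479.2, 30.3, 139.7]
orientation: [0.731, 0.648, 0.144, 0.161]
contact_force: [0.3, 0.3, -0.0]
opening: 25.3
```

Emit:
arm_command --translation '[[0,0,0],[0,0,0],[0,0,0],[0,0,0]]' --delta_rot '[[0,0,0],[0,0,0],[0,0,0],[0,0,0]]' --grip 3 --force 50

```text
time: 19.42
ee_pos: [479.0, 30.3, 139.9]
orientation: [0.731, 0.648, 0.144, 0.161]
contact_force: [-6.0, 1.3, 6.9]
opening: 9.9
```

Run:
```python
from h import *
np.set_printoptions(suppress=True,precision=2,linewidth=160)
o,T,d,P,g=barcheck("pics/w10.png"); print(T)
```

```text
q [ 0.15 -0.    2.31 -0.27  0.42  0.49] ee [479.   30.3 139.9] F [-6.   1.3  6.9] open 9.9 pitch 65.1
[[ 0.12  0.9   0.42]
 [ 0.99 -0.11 -0.05]
 [ 0.    0.42 -0.91]]
```

View pics/w10.png

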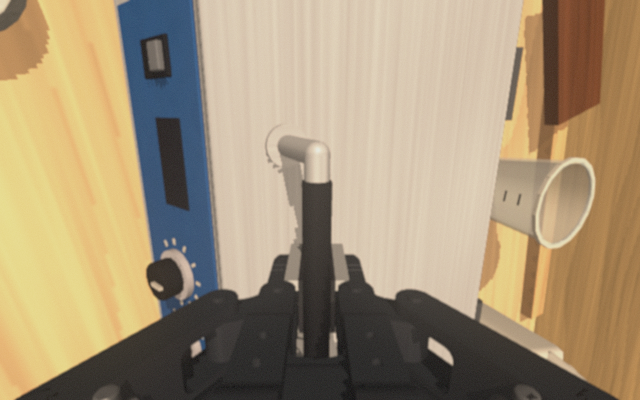

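```bash
cat >> h.py <<'E'
def lidtraj(th,n,B0=(455.9,33,190.),L=55.,a0=65.,k=40/60,end=True):
    o=robot.get_obs(); R0=R.from_quat(o["orientation"]).as_matrix(); B0=np.array(B0)
    yw=np.radians(YAW); h=np.array([np.cos(yw),np.sin(yw),0]); up=np.array([0,0,1.])
    f=lambda t:(-152*np.cos(t)+39*np.sin(t))*h+(152*np.sin(t)+39*np.cos(t))*up
    tr=[];ro=[]
    for t in th:
        T=tilt(a0+k*t); b=B0+f(np.radians(t))-f(0); e=b+L*T[:,2]
        tr.append((R0.T@(e-o["ee_pos"])/1000).round(4).tolist()); ro.append(R.from_matrix(R0.T@T).as_rotvec(degrees=True).round(1).tolist())
    print(tr);print(ro)
E
python3 - <<'E'
from h import *
lidtraj([1,3,6,9,12,15,15],7)
E
```

```text
[[-0.0002, 0.0012, -0.0023], [-0.0002, 0.0035, -0.0065], [-0.0002, 0.0073, -0.0125], [-0.0002, 0.0114, -0.0183], [-0.0002, 0.0158, -0.0238], [-0.0002, 0.0204, -0.0291], [-0.0002, 0.0204, -0.0291]]
[[0.6, -0.2, 0.2], [1.9, -0.2, 0.2], [3.9, -0.2, 0.2], [5.9, -0.2, 0.2], [7.9, -0.2, 0.2], [9.9, -0.2, 0.2], [9.9, -0.2, 0.2]]
```

Emit:
arm_command --translation '[[0,0.0012,-0.0023],[0,0.0035,-0.0065],[0,0.0073,-0.0125],[0,0.0114,-0.0183],[0,0.0158,-0.0238],[0,0.0204,-0.0291],[0,0.0204,-0.0291]]' --delta_rot '[[0.6,0,0],[1.9,0,0],[3.9,0,0],[5.9,0,0],[7.9,0,0],[9.9,0,0],[9.9,0,0]]'

```text
time: 20.35
ee_pos: [484.6, 29.6, 174.7]
orientation: [0.742, 0.658, 0.087, 0.096]
contact_force: [-1.4, 2.2, -4.0]
opening: 10.3
```

Run:
```python
from h import *
o,T,d,P,g=barcheck("pics/w11.png")
s=viewer.read_camera("side"); cv2.imwrite("pics/s11.png",cv2.resize(s["img"][110:290,180:420],None,fx=3,fy=3))
lidtraj([18,21,24,27,30,30],7)
```

```text
q [ 0.101  0.013  2.136 -0.081  0.74   0.274] ee [484.6  29.6 174.7] F [-1.4  2.2 -4. ] open 10.3 pitch 75.1
[[-0.0002, 0.0048, -0.0061], [-0.0002, 0.0091, -0.0116], [-0.0002, 0.0137, -0.0169], [-0.0002, 0.0185, -0.0218], [-0.0002, 0.0235, -0.0265], [-0.0002, 0.0235, -0.0265]]
[[1.9, -0.2, 0.2], [3.9, -0.2, 0.2], [5.9, -0.2, 0.2], [7.9, -0.1, 0.2], [9.9, -0.1, 0.2], [9.9, -0.1, 0.2]]
```

View pics/s11.png

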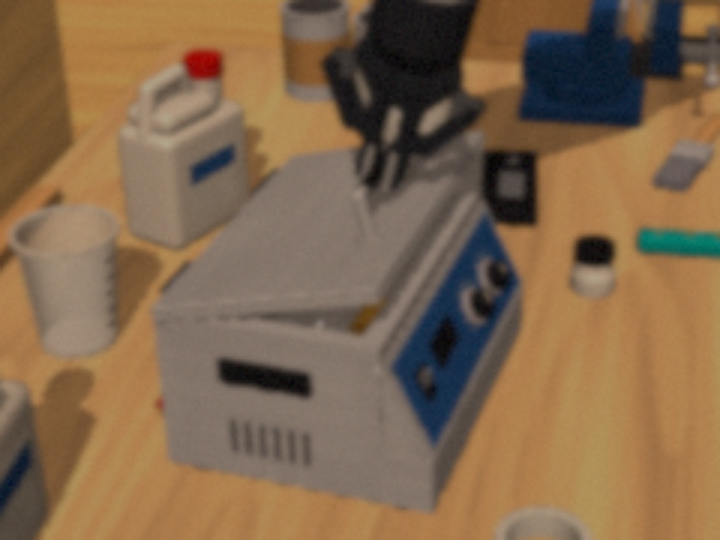

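The lid is opening with small forces. Continuing.

Emit:
arm_command --translation '[[0,0.0048,-0.0061],[0,0.0091,-0.0116],[0,0.0137,-0.0169],[0,0.0185,-0.0218],[0,0.0235,-0.0265],[0,0.0235,-0.0265]]' --delta_rot '[[1.9,0,0],[3.9,0,0],[5.9,0,0],[7.9,0,0],[9.9,0,0],[9.9,0,0]]'

```text
time: 21.2
ee_pos: [498.9, 27.8, 205.7]
orientation: [0.748, 0.663, 0.029, 0.031]
contact_force: [-7.8, 2.6, 1.6]
opening: 9.9
```

Run:
```python
from h import *
o,T,d,P,g=barcheck("pics/w12.png")
lidtraj([33,36,39,42,45,45],7)
```

```text
q [ 0.063  0.093  1.944 -0.016  1.022  0.191] ee [498.9  27.8 205.7] F [-7.8  2.6  1.6] open 9.9 pitch 85.2
[[-0.0002, 0.0061, -0.0056], [-0.0002, 0.0108, -0.0106], [-0.0002, 0.0157, -0.0153], [-0.0002, 0.0209, -0.0196], [-0.0002, 0.0263, -0.0237], [-0.0002, 0.0263, -0.0237]]
[[1.8, -0.1, 0.2], [3.8, -0.1, 0.2], [5.8, -0.1, 0.2], [7.8, -0.1, 0.2], [9.8, -0.1, 0.2], [9.8, -0.1, 0.2]]
```

Emit:
arm_command --translation '[[0,0.0061,-0.0056],[0,0.0108,-0.0106],[0,0.0157,-0.0153],[0,0.0209,-0.0196],[0,0.0263,-0.0237],[0,0.0263,-0.0237]]' --delta_rot '[[1.8,0,0],[3.8,0,0],[5.8,0,0],[7.8,0,0],[9.8,0,0],[9.8,0,0]]'

```text
time: 22.0
ee_pos: [521.3, 25.0, 231.7]
orientation: [0.747, 0.663, -0.03, -0.035]
contact_force: [-9.7, 2.2, 7.1]
opening: 10.3
```

Run:
```python
from h import *
o,T,d,P,g=barcheck("pics/w13.png")
lidtraj([48,51,54,57,60,60],7)
```

```text
q [0.034 0.211 1.742 0.016 1.279 0.148] ee [521.3  25.  231.7] F [-9.7  2.2  7.1] open 10.3 pitch 84.8
[[-0.0002, 0.0066, -0.0046], [-0.0002, 0.0117, -0.0089], [-0.0002, 0.017, -0.013], [-0.0002, 0.0225, -0.0167], [-0.0002, 0.0282, -0.0201], [-0.0002, 0.0282, -0.0201]]
[[1.8, -0.1, 0.2], [3.8, -0.1, 0.2], [5.8, -0.1, 0.2], [7.8, -0.1, 0.2], [9.8, -0.1, 0.2], [9.8, -0.1, 0.2]]
```

Emit:
arm_command --translation '[[0,0.0066,-0.0046],[0,0.0117,-0.0089],[0,0.017,-0.013],[0,0.0225,-0.0167],[0,0.0282,-0.0201],[0,0.0282,-0.0201],[0,0.0282,-0.0201]]' --delta_rot '[[1.8,0,0],[3.8,0,0],[5.8,0,0],[7.8,0,0],[9.8,0,0],[9.8,0,0],[9.8,0,0]]'

```text
time: 22.92
ee_pos: [550.1, 21.4, 250.4]
orientation: [0.742, 0.658, -0.086, -0.098]
contact_force: [-7.1, 0.7, 11.7]
opening: 10.2
```

Run:
```python
from h import *
np.set_printoptions(suppress=True,precision=2,linewidth=160)
o,T,d,P,g=barcheck("pics/w14.png")
s=viewer.read_camera("side"); cv2.imwrite("pics/s14.png",s["img"]); t=viewer.read_camera("top"); cv2.imwrite("pics/t14.png",t["img"])
# lid plane fit in hinge frame
yw=np.radians(YAW); h=np.array([np.cos(yw),np.sin(yw),0]); B0=np.array([455.9,33,190.]); H=B0+152*h-39*np.array([0,0,1]); F=np.c_[h,np.cross([0,0,1],h),[0,0,1]]
print("H",H)
for n,c in (("wrist",d),("side",s),("top",t)):
    Q=(cloud(c)-H)@F; np.save(f"Q_{n}.npy",Q); hsv=cv2.cvtColor(c["img"],cv2.COLOR_BGR2HSV)
    m=(abs(Q[...,1])<138)&(Q[...,0]>-130)&(Q[...,0]<5)&(Q[...,2]>20)&(Q[...,2]<175)&(hsv[...,1]<60)&(hsv[...,2]>90)
    p=Q[m]; best=None
    if len(p)<50: print(n,len(p)); continue
    rng=np.random.default_rng(0)
    for _ in range(400):
        a=p[rng.integers(len(p),size=3)]; nn=np.cross(a[1]-a[0],a[2]-a[0]); 
        if np.linalg.norm(nn)<500: continue
        nn/=np.linalg.norm(nn); 
        if abs(nn[1])>.2: continue
        k=(abs((p-a[0])@nn)<3).sum()
        if best is None or k>best[0]: best=(k,nn,a[0])
    k,nn,a=best; q=p[abs((p-a)@nn)<3]; q0=q.mean(0); nn=np.linalg.svd(q-q0)[2][2]; nn*=np.sign(nn[2]); 
    print(n,len(p),k,"normal",nn,"angle",np.degrees(np.arctan2(nn[0],nn[2])),"plane offset from hinge",-(q0@nn)*-1, q.min(0),q.max(0))
```

```text
q [0.01 0.35 1.53 0.04 1.52 0.12] ee [550.1  21.4 250.4] F [-7.1  0.7 11.7] open 10.2 pitch 75.0
H [606.73  14.21 151.  ]Traceback (most recent call last):
  File "<stdin>", line 21, in <module>
    u, s, vh = gufunc(a, signature=signature)
               ~~~~~~^^^^^^^^^^^^^^^^^^^^^^^^
numpy._core._exceptions._ArrayMemoryError: Unable to allocate 24.4 GiB for an array with shape (57196, 57196) and data type float64
```

View pics/s14.png

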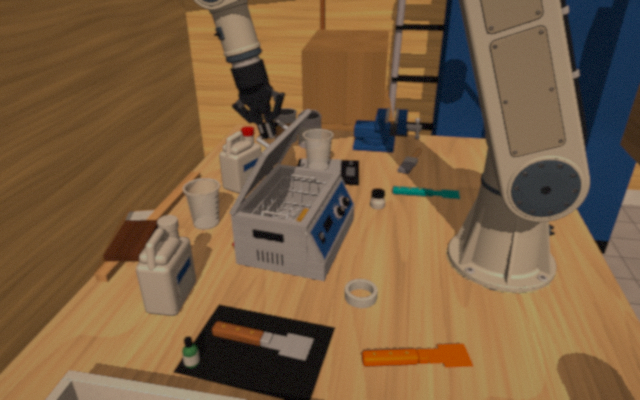

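View pics/w14.png

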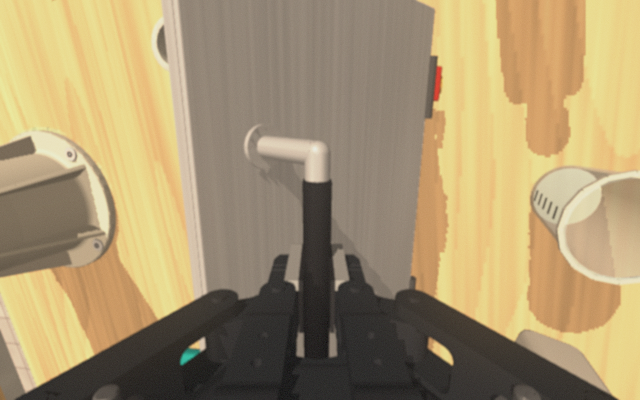

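```bash
cat > lidfit.py <<'E'
from h import *
np.set_printoptions(suppress=True,precision=2,linewidth=160)
yw=np.radians(YAW); h=np.array([np.cos(yw),np.sin(yw),0]); B0=np.array([455.9,33,190.]); H=B0+152*h-39*np.array([0,0,1]); F=np.c_[h,np.cross([0,0,1],h),[0,0,1]]
o=robot.get_obs(); print(o["time"],"F",o["contact_force"],"torque",o["torque"],"ee",o["ee_pos"],"open",o["opening"])
T=R.from_quat(o["orientation"]).as_matrix(); b=(o["ee_pos"]-55*T[:,2]-H)@F; print("bar rel hinge",b,"angle from bar",np.degrees(np.arctan2(b[2],-b[0])-np.arctan2(39,152)), "radius",np.hypot(b[0],b[2]),"nominal",np.hypot(152,39))
for n in ("wrist","side"):
    c=wrist() if n=="wrist" else viewer.read_camera(n)
    Q=(cloud(c)-H)@F; hsv=cv2.cvtColor(c["img"],cv2.COLOR_BGR2HSV)
    m=(abs(Q[...,1])<138)&(Q[...,0]>-130)&(Q[...,0]<5)&(Q[...,2]>25)&(Q[...,2]<175)&(hsv[...,1]<60)&(hsv[...,2]>60)
    p=Q[m]; best=(0,)
    if len(p)<50: print(n,len(p)); continue
    rng=np.random.default_rng(0)
    for _ in range(400):
        a=p[rng.integers(len(p),size=3)]; nn=np.cross(a[1]-a[0],a[2]-a[0])
        if np.linalg.norm(nn)<500: continue
        nn/=np.linalg.norm(nn)
        if abs(nn[1])>.2: continue
        k=(abs((p-a[0])@nn)<3).sum()
        if k>best[0]: best=(k,nn,a[0])
    k,nn,a=best; q=p[abs((p-a)@nn)<3]; q0=q.mean(0); nn=np.linalg.eigh(np.cov((q-q0).T))[1][:,0]; nn*=np.sign(nn[2])
    print(n,len(p),k,"normal",nn,"angle",np.degrees(np.arctan2(nn[0],nn[2])),"offset",q0@nn,q.min(0),q.max(0))
E
python3 lidfit.py
```

```text
23.075 F [-7.    0.99 11.26] torque [ 0.11  1.54 -0.03] ee [550.01  21.4  250.34] open 9.874042913515671
bar rel hinge [-42.93   0.1  152.46] angle from bar 59.884689478359476 radius 158.38477506566525 nominal 156.92354826475216
wrist 63199 55997 normal [0.86 0.   0.5 ] angle 59.84521060959354 offset 3.5820243998890935 [-92.92 -94.32  25.01] [ -9.64 136.5  163.02]
side 612 288 normal [0.85 0.   0.52] angle 58.45651578507445 offset 3.8719704372401273 [ -96.54 -137.94   29.12] [-14.8  137.87 162.09]
```

Run:
```python
from h import *
t=viewer.read_camera("top"); cv2.imwrite("pics/t15.png",t["img"])
for n in ["knife_grip","tape_mid","vial_mid","jar_mid","can_a_mid","cup_a_mid","scale"]:
    print(n,[(np.round(r["at"],1).tolist(),round(r["confidence"],2)) for r in finder.tip_of(n,"top")][:3])
print(robot.get_obs()["contact_force"],robot.get_obs()["time"])
```

```text
knife_grip [([203.7, 282.2], 0.86), ([199.7, 182.2], 0.74), ([422.1, 286.2], 0.67)]
tape_mid [([255.3, 251.9], 0.53)]
vial_mid [([171.1, 161.0], 0.66), ([317.6, 150.4], 0.31)]
jar_mid [([391.2, 250.4], 0.67)]
can_a_mid [([225.8, 118.0], 0.74)]
cup_a_mid [([454.7, 176.7], 0.68)]
scale [([445.8, 193.5], 0.98)]
[-6.2391822   0.14384796 10.94520103] 23.575
```

View pics/t15.png

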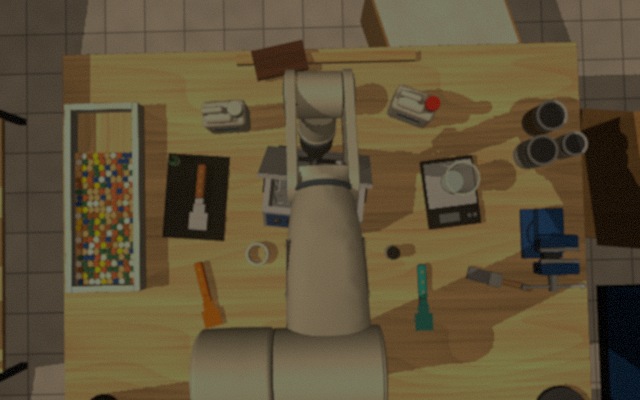

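```bash
python3 -c "
from cell import finish_job
print(finish_job())"
```

```text
the job is handed in; nothing more can be done
None
```

I moved the putty knife from the lid and laid it flat on the black mat. Then I raised the lid by its bow handle and handed the job in at about 23.6 s, with the fingers still holding it near 60°.

**Lid angle:** The wrist camera's plane fit gave 59.8°, and the position of the held bar gave 59.9°. The side camera gave 58.5°, but from few points at a grazing view, so I trusted the other two.

**Knife and bystanders:** The top picture shows the knife wholly on the mat and clear of the vial. The other things are where they stood, to within the finder's scatter of about 3 pixels. The cup behind the cleaner was hidden from the top, but the wrist picture shows it upright in its place.

**What went wrong on the way:**
- **First grasp closed empty:** The real fingertips sit about 40 mm behind the reported TCP, with the camera depths agreeing. I corrected for this from then on, and the second grasp held.
- **First approach to the handle:** With the tool 45° below level, joint 4 reached its limit. I backed off and approached at 65° instead.

**Forces:** About 13 N remained between arm and lid at the end, steady over the last readings. The highest wrist force I read was about 14 N.

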